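# Find the rattling case and hand it forward

### The job

One of the three sealed cases on the plywood board in this ceramics studio has a loose ball inside: lift them one at a time and shake them back and forth lengthwise until you find the one that rattles, standing each silent one back upright on the board. Then hold the rattling case out, upright and still, about 10 cm above the round cork mat, and finish while still holding it there: do not put it down or let go. Leave everything else on the bench where it is.

Things in the scene. Friction and masses are not known exactly. Their poses are not given: they have to be found in the camera images.
- case_a: one of three identical-looking sealed aluminium cases (dark lid seam, latch on each short end) on the plywood board: 96 mm along its x, 56 mm along its y, 62 mm high, 0.17 to 0.51 kg. Origin: centre of the underside, z up. Rigid: grip it across the 56 mm width from above, 40 N is safe. Any of the three may be the rattling one.
- case_b: sealed aluminium case identical in look, size and axes to case_a (96 x 56 x 62 mm, origin at the centre of the underside); equally likely to be the rattling one. Weight varies from case to case and tells nothing of what is loose.
- case_c: sealed aluminium case identical in look, size and axes to case_a (96 x 56 x 62 mm, origin at the centre of the underside); equally likely to be the rattling one. Inside each is 88 x 48 x 54 mm; the loose ball is steel, 34 mm, 0.16 kg. The inner floor falls 4 degrees from the middle to both short ends, so the ball stays at the end last lowered.
- board: fixed plywood board on which the cases stand: 180 mm along its x, 560 mm along its y, 12 mm thick; origin: centre of the underside
- mat: fixed round cork mat on the bench beyond the board, 110 mm across, 4 mm thick; origin: centre of the underside
- bisque_ring: small white unglazed ceramic ring lying flat on the board between two cases, 28 mm across, 10 mm high; leave it alone. Origin: centre of the underside
- test_tile: small terracotta tile lying on the board between two cases, 34 x 22 x 8 mm; leave it alone. Origin: centre of the underside
- glaze_jar: lidded jar, 64 mm across, 75 mm high, standing on the bench at the far left; leave it alone. Origin: centre of the underside
- bowl: white ceramic bowl, 110 mm across, 45 mm high, on the bench at the far right; leave it alone. Origin: centre of the underside
- cup: blue ceramic cup, 76 mm across, 85 mm high, on the bench beyond the board's left end; leave it alone. Origin: centre of the underside
- phone: black phone lying flat, 150 x 72 x 9 mm, beyond the board's right end; leave it alone. Origin: centre of the underside
- palette_knife: palette knife, 200 mm long, lying flat on the bench beyond the mat; leave it alone. Origin: on the tool's axis
There are look-alikes about, which are no part of the job. Leave any orange look-alike of the case_c alone. What is shaped like the case_b but pink is not meant.

How it is judged:
On the way, in this order (a step that is already met when the one before it is completed fails the run):
1. the rattling case has been lifted clear of the board in the fingers and shaken so that the ball runs away from the end where it lay, through the middle (((distance between loose_ball and case_a below 0.06 m and height (world z) of case_a above 0.04 m and contact force between the fingers and case_a above 1 N and x of loose_ball in the frame of case_a between -0.01 and 0.01 m) or (distance between loose_ball and case_b below 0.06 m and height (world z) of case_b above 0.04 m and contact force between the fingers and case_b above 1 N and x of loose_ball in the frame of case_b between -0.01 and 0.01 m) or (distance between loose_ball and case_c below 0.06 m and height (world z) of case_c above 0.04 m and contact force between the fingers and case_c above 1 N and x of loose_ball in the frame of case_c between -0.01 and 0.01 m))).
2. the ball has come to a short end of the lifted case (((distance between loose_ball and case_a below 0.06 m and height (world z) of case_a above 0.04 m and contact force between the fingers and case_a above 1 N and (x of loose_ball in the frame of case_a above 0.018 m or x of loose_ball in the frame of case_a below -0.018 m)) or (distance between loose_ball and case_b below 0.06 m and height (world z) of case_b above 0.04 m and contact force between the fingers and case_b above 1 N and (x of loose_ball in the frame of case_b above 0.018 m or x of loose_ball in the frame of case_b below -0.018 m)) or (distance between loose_ball and case_c below 0.06 m and height (world z) of case_c above 0.04 m and contact force between the fingers and case_c above 1 N and (x of loose_ball in the frame of case_c above 0.018 m or x of loose_ball in the frame of case_c below -0.018 m)))).
3. shaken the other way, the ball has run back through the middle of the lifted case (((distance between loose_ball and case_a below 0.06 m and height (world z) of case_a above 0.04 m and contact force between the fingers and case_a above 1 N and x of loose_ball in the frame of case_a between -0.01 and 0.01 m) or (distance between loose_ball and case_b below 0.06 m and height (world z) of case_b above 0.04 m and contact force between the fingers and case_b above 1 N and x of loose_ball in the frame of case_b between -0.01 and 0.01 m) or (distance between loose_ball and case_c below 0.06 m and height (world z) of case_c above 0.04 m and contact force between the fingers and case_c above 1 N and x of loose_ball in the frame of case_c between -0.01 and 0.01 m))).
At the end, for the whole second after the job is handed in: The rattling case is gripped by the fingers, its underside 60 to 200 mm above the bench, its centre within 50 mm horizontally of the mat's centre, upright within 15 degrees and still; the two silent cases stand upright, at rest, on the board (((distance between loose_ball and case_a below 0.06 m and height (world z) of case_a between 0.06 and 0.2 m and horizontal distance between case_a and mat below 0.05 m and angle between case_a's own z axis and vertical below 0.26 rad and contact force between the fingers and case_a above 2 N and linear speed of each of case_a, case_b, case_c below 0.03 m/s and angular speed of case_a below 0.3 rad/s and height (world z) of each of case_b, case_c below 0.02 m and angle between each of case_b, case_c's own z axis and vertical below 0.1 rad and contact force between each of case_b, case_c and board above 0.5 N) or (distance between loose_ball and case_b below 0.06 m and height (world z) of case_b between 0.06 and 0.2 m and horizontal distance between case_b and mat below 0.05 m and angle between case_b's own z axis and vertical below 0.26 rad and contact force between the fingers and case_b above 2 N and linear speed of each of case_b, case_a, case_c below 0.03 m/s and angular speed of case_b below 0.3 rad/s and height (world z) of each of case_a, case_c below 0.02 m and angle between each of case_a, case_c's own z axis and vertical below 0.1 rad and contact force between each of case_a, case_c and board above 0.5 N) or (distance between loose_ball and case_c below 0.06 m and height (world z) of case_c between 0.06 and 0.2 m and horizontal distance between case_c and mat below 0.05 m and angle between case_c's own z axis and vertical below 0.26 rad and contact force between the fingers and case_c above 2 N and linear speed of each of case_c, case_a, case_b below 0.03 m/s and angular speed of case_c below 0.3 rad/s and height (world z) of each of case_a, case_b below 0.02 m and angle between each of case_a, case_b's own z axis and vertical below 0.1 rad and contact force between each of case_a, case_b and board above 0.5 N))); the arm keeps its last pose, push and grip.
It fails at once if something else on the bench was moved by more than 30 mm (distance of any of bisque_ring, test_tile, glaze_jar, bowl, cup, phone, palette_knife from where it was at the start of the episode above 0.03 m).
It also fails if it takes over 72 s, if anything falls off the work surface, if the arm or the gripper's body presses on something with over 40 N, if the wrist force passes 120 N, or if a joint passes its speed limit or range.

### The arm

A 6-joint arm with a two-finger parallel gripper is mounted at the origin on the work surface. World frame = base frame: x ahead of the robot, y to its left, z up, the work surface at z = 0. Lengths are in m, angles in rad, forces in N, time in s.
With the tool pointing down it reaches from about 0.325 to 0.775 m from the base axis. Payload 5.5 kg.
Tool frame: the origin (TCP) lies midway between the tips of the shut fingers; the grasp point (between the pads) lies env.grasp_offset behind it (env.grasp_offset is the distance from the TCP to the grasp point, in m); z points along the fingers, y is the line along which they close (so a half turn about z gives the same grasp; the last joint's range is limited). The gripper opens to 85 mm and grips with 20 to 120 N. Pads are 22 mm wide; open, the fingers measure 114 mm over their backs; the gripper's body (76 mm by 85 mm) begins 54 mm behind the grasp point. The pads swing forward as they close: fully open they stand 13 mm farther back than shut.
Start: joints at [-1.248, 0.091, 1.231, -0, 1.82, -0.057], TCP at [0.222, -0.557, 0.208] pointing down, gripper open.
Joint ranges: [-2.87, 2.87], [-0.86, 2.18], [0.17, 2.46], [-1.51, 4.65], [0.06, 2.69], [-2.65, 2.65]. Speed limits (rad/s): [2.57, 2.57, 3.01, 3.14, 3.14, 3.14].

### API

Orientations are given as [roll, pitch, yaw] about the fixed x, y, z axes, in that order (R = Rz(yaw) Ry(pitch) Rx(roll)).
In Python, from plant import sensors, snapshot, order, env gives the robot as it stands.
- The arm moves only by the tool send_rows, never from a script. Its arguments are lists of equal length, an entry for each row: "delta_pos": the shift along the tool's x, y, z in m, a list of three; "twist": the turn about the tool's z in degrees. A call has 1 to 12 rows; each row shifts and turns the commanded pose from where the row before left it, along the tool's axes as they then stand; what a row does not reach is not made up. A row lasts 1/12 s, in which the tool goes at most 41.7 mm and 7.16 degrees, less where a joint would pass 70% of its speed; a pose out of reach is approached as far as the arm can. A call is refused whole if a number of a shift passes 0.0417 or a number of a turn 7.16, either way. A call with a gripper value outside its range is refused whole. "claw" is the gripper's target within -1 to 1 (shut at 1, half-way at 0, fully open at -1), set as the call begins (left out, the last holds). The fingers move at their own pace and stop on an object; "force" is the grip in N (left out, the last holds). Time passes only in rows, so rows that do not move let the fingers close. It gives the time, the measured TCP pose, the force, the opening and the grip force at its end, in the units of the state.
- sensors.sense(): the state, without advancing time (a new reading comes with each control period).
- snapshot(name): name is "scene" or "top" or "wrist"; returns a dict with "frame" (400x640x3 uint8, red, green, blue), "camera_matrix" (3x3 intrinsics, pixels), "R" (3x3) and "t" (3): a world point X has camera coordinates R X + t. Camera axes: x right, y down, z forward; pixel columns grow to the right and rows downward; lengths in m; the calibration is good to about 2 mm. The wrist camera is an equidistant fisheye: a pixel r from the principal point sees the ray r / f radians off the axis. A picture is of the moment at which its call begins. There is no depth.
- order.sign_off(): hands the job in; it is judged then, once.
The state is a dict: "time": time; "joint_positions": joint angles; "qd": joint speeds; "tau": joint torques, N m; "ee_pos": TCP position; "tool_rot": TCP orientation; "force": force on the tool from outside, world axes, zero at the start; "wrist_torque": the same for the moment, N m; "opening": opening from 0.0 (shut) to 1.0 (fully open); "finger_force": force on a finger pad.
Only numpy, scipy, OpenCV 4.12 (cv2) and the standard library are available. Lean on these libraries where they do the work, as an engineer would, in place of code of your own. Each camera call takes 0.05 s, during which the arm holds its last target. There are 200 camera calls.

## Working session

There is one attempt and no reset: what is moved stays moved. The work goes in short steps, Python scripts to look and compute and a tool call to move; the robot and the scene stay as the last step left them, time stands still between calls to the robot, and variables do not carry over. Pictures are saved under pics/ and viewed, at most 10 in all, crops included, and the job is handed in when it is done.

Besides the shell and the picture viewer there is one more tool, called as name([rows], argument=value, ...), one row to a line, values as JSON. send_rows: Moves the arm, as the interface text tells. Its arguments: {"type":"object","properties":{"delta_pos":{"type":"array","items":{"type":"array","items":{"type":"number"}}},"twist":{"type":"array","items":{"type":"number"}},"claw":{"type":"number"},"force":{"type":"number"}},"required":["delta_pos","twist"]}

```bash
mkdir -p pics; python3 - <<'E'
from plant import sensors, snapshot, env
import cv2, numpy as np
print(env.grasp_offset, sensors.sense())
for n in ("top","scene"):
    s=snapshot(n); cv2.imwrite(f"pics/{n}0.png",s["frame"][:,:,::-1]); np.savez(f"{n}0.npz",**s)
    print(n,s["camera_matrix"],s["R"],s["t"])
E
```

```text
0.0187 {'time': 0.0, 'joint_positions': array([-1.24770207e+00,  9.19044868e-02,  1.23188006e+00,  2.33335791e-06,
        1.81979583e+00, -5.67212332e-02]), 'qd': array([ 0.00070098,  0.00061232,  0.00043827,  0.00126571, -0.00156665,
       -0.00249566]), 'tau': array([-2.62517256e-03, -4.58739173e+01, -4.18021560e+01, -1.50983437e-04,
        1.18753180e-02, -4.38160569e-06]), 'ee_pos': array([ 0.22233429, -0.55693891,  0.20702688]), 'tool_rot': array([-3.13960826e+00, -1.14944496e-04,  3.79815944e-01]), 'force': array([1.03350684, 0.05316322, 0.30653843]), 'wrist_torque': array([ 0.01551169, -0.03715906,  0.0197774 ]), 'finger_force': 0.0, 'opening': 0.9992186151430608}
top [[398.5215574    0.         317.58046416]
 [  0.         398.5215574  202.33475468]
 [  0.           0.           1.        ]] [[ 0.01070733 -0.99993922  0.00262832]
 [-0.99406912 -0.01092887 -0.10819956]
 [ 0.10822171 -0.00145421 -0.99412572]] [-0.00372695  0.53958517  1.00660538]
scene [[389.13160073   0.         320.56157976]
 [  0.         389.13160073 197.20289665]
 [  0.           0.           1.        ]] [[-8.33840328e-01  5.52005703e-01 -1.07673232e-04]
 [ 3.17565101e-01  4.79543065e-01 -8.18040864e-01]
 [-4.51511588e-01 -6.82149656e-01 -5.75160094e-01]] [ 0.44130796 -0.13576127  1.35910338]
```

View pics/top0.png

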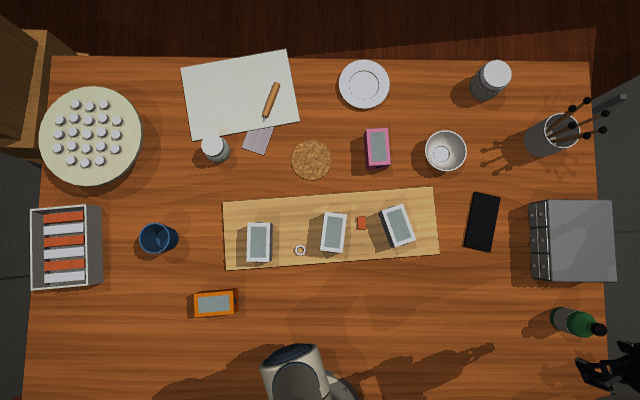

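View pics/scene0.png

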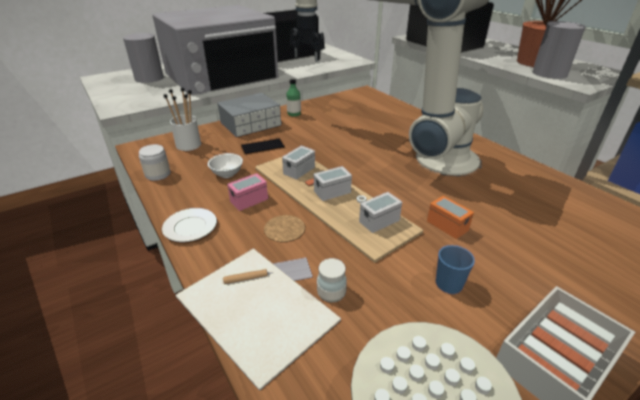

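Top view: three aluminium cases on the board at (258,242), (333,232) and (398,226). The orange (215,303) and pink (377,147) look-alikes stand off the board. The mat is at (311,160), the ring at (299,250) and the tile at (361,223). I'll measure them and confirm in a crop.

```bash
cat > h.py <<'E'
import numpy as np, cv2
def ray(s,p,z):
    K,R,t=s["camera_matrix"],s["R"],s["t"]
    p=np.atleast_2d(np.float64(p)); d=np.c_[p,np.ones(len(p))]@np.linalg.inv(K).T@R
    c=-R.T@t
    return (c+d*((z-c[2])/d[:,2:]))[:,:2]
def proj(s,X):
    c=s["R"]@np.asarray(X,float)+s["t"]; q=s["camera_matrix"]@c; return q[:2]/q[2]
def cases(s,z=0.074,box=(225,185,440,272)):
    f=s["frame"]; hsv=cv2.cvtColor(f,cv2.COLOR_RGB2HSV)
    m=((hsv[:,:,1]<60)&(hsv[:,:,2]>90)).astype(np.uint8)
    x0,y0,x1,y1=box; k=np.zeros_like(m); k[y0:y1,x0:x1]=1; m*=k
    out=[]
    for c in cv2.findContours(m,cv2.RETR_EXTERNAL,cv2.CHAIN_APPROX_NONE)[0]:
        if cv2.contourArea(c)<250: continue
        w=ray(s,c[:,0],z).astype(np.float32)
        (cx,cy),(a,b),th=cv2.minAreaRect(w)
        if a<b: a,b,th=b,a,th+90
        out.append((cx,cy,a,b,(th+90)%180-90,c))
    return sorted(out,key=lambda o:-o[1])
E
python3 - <<'E'
from h import *
s=dict(np.load("top0.npz")); f=s["frame"].copy()
print("cam",-s["R"].T@s["t"])
C=cases(s)
big=cv2.resize(f[180:275,220:445],None,fx=3.5,fy=3.5,interpolation=cv2.INTER_CUBIC)[:,:,::-1].copy()
for o in C:
    print(np.round(o[:5],4)); cv2.drawContours(big,[((o[5]-[220,180])*3.5).astype(int)],-1,(0,0,255),1)
cv2.imwrite("pics/crop.png",big)
hsv=cv2.cvtColor(f,cv2.COLOR_RGB2HSV)
print("mat",ray(s,(311.5,160),.004),"pink",ray(s,(377,147),.07),"ring",ray(s,(299.5,250),.022),"tile",ray(s,(361,223),.02),"jar",ray(s,(213,145),.075),"bowl",ray(s,(445,150),.045),"cup",ray(s,(155,237),.085),"orange",ray(s,(215,303),.06))
E
```

```text
cam [0.42748831 0.00363414 1.05908497]
[0.4365 0.1484 0.0955 0.0567 0.6224]
[ 0.4625 -0.0368  0.0975  0.0564 -6.5252]
[ 0.4811 -0.198   0.0979  0.0572 19.6626]
mat [[0.65689059 0.01970019]] pink [[ 0.6779603  -0.14697319]] ring [[0.41599712 0.04750362]] tile [[ 0.48762315 -0.11173223]] jar [[0.67714242 0.26745389]] bowl [[ 0.67833677 -0.32752854]] cup [[0.44434491 0.39684166]] orange [[0.28513919 0.25109745]]
```

View pics/crop.png

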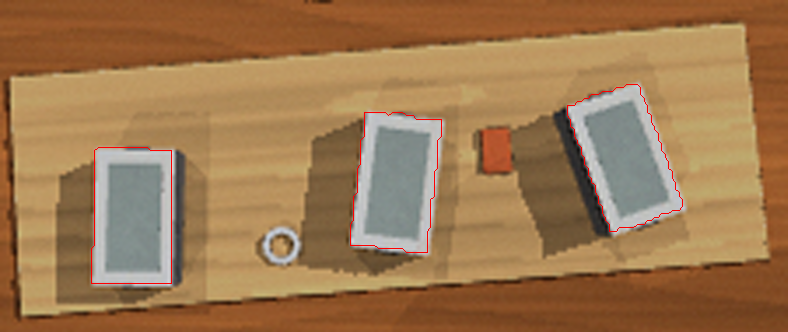

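The crop shows three bare aluminium cases on the board with tight outlines, none of them orange or pink. I'll start with the right one at (398,226).

send_rows([
  [0.0311,-0.0198,0],
  [0.0311,-0.0198,0],
  [0.0311,-0.0198,0],
  [0.0311,-0.0198,0],
  [0.0311,-0.0198,0],
  [0.0311,-0.0198,0],
  [0.0311,-0.0198,0],
  [0.0311,-0.0198,0],
  [0.0311,-0.0198,0],
  [0.0311,-0.0198,0],
  [0.0311,-0.0198,0],
  [0.0311,-0.0198,0],
], twist=[0,0,0,0,0,0,0,0,0,0,0,2.1], claw=-1, force=40)

```text
time: 1.1
ee_pos: [0.4815, -0.1965, 0.2078]
tool_rot: [-3.141, 0.0, 0.343]
force: [-0.2, 1.1, -0.2]
opening: 1.002
finger_force: 0.0
```

send_rows([
  [0,0,0],
  [0,0,0],
  [0,0,0],
  [0,0,0],
], twist=[0,0,0,0])

```text
time: 1.43
ee_pos: [0.4804, -0.1991, 0.208]
tool_rot: [-3.142, 0.001, 0.342]
force: [0.6, -0.5, 0.0]
opening: 1.004
finger_force: 0.0
```

send_rows([
  [0,-0.001,0.02],
  [0,0,0.02],
  [0,0,0.02],
  [0,0,0.02],
  [0,0,0.02],
  [0,0,0.02],
  [0,0,0.018],
  [0,0,0.015],
  [0,0,0.012],
  [0,0,0.008],
  [0,0,0.005],
  [0,0,0],
], twist=[0,0,0,0,0,0,0,0,0,0,0,0])

```text
time: 2.43
ee_pos: [0.48, -0.1976, 0.0293]
tool_rot: [-3.141, 0.001, 0.342]
force: [0.1, -0.4, -0.7]
opening: 1.0
finger_force: 0.0
```

send_rows([
  [0,0,0],
  [0,0,0],
  [0,0,0],
  [0,0,0],
  [0,0,0],
  [0,0,0],
  [0,0,0],
  [0,0,0],
  [0,0,0],
  [0,0,0],
  [0,0,0],
], twist=[0,0,0,0,0,0,0,0,0,0,0], claw=1, force=40)

```text
time: 3.35
ee_pos: [0.4815, -0.198, 0.0317]
tool_rot: [3.139, -0.002, 0.343]
force: [0.1, -1.7, 6.9]
opening: 0.64
finger_force: 44.2
```

send_rows([
  [0,0,-0.004],
  [0,0,-0.01],
  [0,0,-0.015],
  [0,0,-0.02],
  [0,0,-0.02],
  [0,0,-0.02],
  [0,0,-0.015],
  [0,0,-0.01],
  [0,0,-0.006],
  [0,0,0],
  [0,0,0],
  [0,0,0],
], twist=[0,0,0,0,0,0,0,0,0,0,0,0])

```text
time: 4.35
ee_pos: [0.48, -0.1969, 0.1486]
tool_rot: [-3.14, 0.002, 0.343]
force: [-0.1, 0.5, -4.3]
opening: 0.643
finger_force: 43.5
```

```bash
cat > q.py <<'E'
from plant import sensors
import numpy as np
s=sensors.sense(); y=s["tool_rot"][2]; w=s["wrist_torque"]
print(s["time"],np.round(s["ee_pos"],4),np.round(s["tool_rot"],3),"F",np.round(s["force"],2),"T",np.round(w,4),"about tool y",round(float(w[0]*np.sin(y)-w[1]*np.cos(y)),4),"tau5",np.round(s["tau"][4:],3),s["opening"],s["finger_force"],np.abs(s["qd"]).max())
E
python3 q.py
```

```text
4.35 [ 0.48   -0.1969  0.1486] [-3.14e+00  2.00e-03  3.43e-01] F [-0.12  0.54 -4.34] T [ 0.0089  0.0795 -0.0805] about tool y -0.0718 tau5 [-0.027 -0.   ] 0.6432021882070957 43.46588999032974 0.0029870060774883182
```

send_rows([
  [-0.03,0,0],
  [-0.03,0,0],
  [-0.03,0,0],
  [0,0,0],
  [0,0,0],
  [0,0,0],
  [0,0,0],
  [0,0,0],
  [0,0,0],
  [0,0,0],
  [0,0,0],
  [0,0,0],
], twist=[0,0,0,0,0,0,0,0,0,0,0,0])

```text
time: 5.35
ee_pos: [0.396, -0.2275, 0.1501]
tool_rot: [-3.141, 0.0, 0.344]
force: [0.5, -0.0, -4.1]
opening: 0.64
finger_force: 44.0
```

```bash
python3 q.py
```

```text
5.35 [ 0.396  -0.2275  0.1501] [-3.141  0.     0.344] F [ 0.54 -0.03 -4.13] T [ 0.0198 -0.0251 -0.0095] about tool y 0.0303 tau5 [0.021 0.001] 0.6401088846050864 43.953960835933685 0.0026014186208602364
```

send_rows([
  [0.03,0,0],
  [0.03,0,0],
  [0.03,0,0],
  [0,0,0],
  [0,0,0],
  [0,0,0],
  [0,0,0],
  [0,0,0],
  [0,0,0],
  [0,0,0],
  [0,0,0],
  [0,0,0],
], twist=[0,0,0,0,0,0,0,0,0,0,0,0])

```text
time: 6.35
ee_pos: [0.4805, -0.1975, 0.1503]
tool_rot: [3.141, -0.0, 0.343]
force: [-1.0, 0.8, -4.2]
opening: 0.641
finger_force: 44.2
```

```bash
python3 q.py
```

```text
6.35 [ 0.4805 -0.1975  0.1503] [ 3.141 -0.     0.343] F [-0.95  0.79 -4.15] T [-0.0232  0.0818 -0.0184] about tool y -0.0848 tau5 [-0.03  -0.001] 0.6408145927376989 44.21765238046646 0.0028169539655600612
```

send_rows([
  [-0.03,0,0],
  [-0.03,0,0],
  [-0.03,0,0],
  [0,0,0],
  [0.03,0,0],
  [0.03,0,0],
  [0.03,0,0],
  [0,0,0],
  [0,0,0],
  [0,0,0],
  [0,0,0],
  [0,0,0],
], twist=[0,0,0,0,0,0,0,0,0,0,0,0])

```text
time: 7.35
ee_pos: [0.4801, -0.1977, 0.1505]
tool_rot: [3.141, -0.0, 0.342]
force: [0.1, -0.7, -4.2]
opening: 0.644
finger_force: 45.6
```

```bash
python3 q.py
```

```text
7.35 [ 0.4801 -0.1977  0.1505] [ 3.141 -0.     0.342] F [ 0.05 -0.71 -4.23] T [0.0066 0.0239 0.0192] about tool y -0.0203 tau5 [-0.046 -0.003] 0.6444482968524967 45.557580292224884 0.002169567291764751
```

```bash
cat > q.py <<'E'
from plant import sensors, snapshot
import numpy as np
L=[]
for i in range(8):
    s=sensors.sense(); y=s["tool_rot"][2]; w=s["wrist_torque"]
    L.append([w[0]*np.sin(y)-w[1]*np.cos(y),s["tau"][4],s["force"][2]]); snapshot("wrist")
L=np.array(L);print(s["time"],np.round(s["ee_pos"],4),np.round(s["tool_rot"],3),"Ty,tau5,Fz",L.mean(0).round(4),"sd",L.std(0).round(4),s["opening"])
E
python3 q.py
```

```text
7.7 [ 0.4805 -0.1974  0.1503] [ 3.141 -0.     0.343] Ty,tau5,Fz [-0.0536 -0.0342 -4.6564] sd [0.0257 0.0067 0.4252] 0.6430657992032085
```

send_rows([
  [-0.03,0,0],
  [-0.03,0,0],
  [-0.03,0,0],
  [0,0,0],
  [0,0,0],
  [0,0,0],
  [0,0,0],
  [0,0,0],
  [0,0,0],
  [0,0,0],
  [0,0,0],
  [0,0,0],
], twist=[0,0,0,0,0,0,0,0,0,0,0,0])

```text
time: 8.75
ee_pos: [0.3961, -0.2274, 0.1501]
tool_rot: [-3.141, 0.0, 0.344]
force: [1.0, 0.3, -4.4]
opening: 0.641
finger_force: 45.5
```

```bash
python3 q.py
```

```text
9.1 [ 0.3959 -0.2276  0.1502] [ 3.142 -0.     0.343] Ty,tau5,Fz [ 0.0421  0.0254 -4.5147] sd [4.020e-02 1.000e-04 2.859e-01] 0.6441548807447668
```

send_rows([
  [0.03,0,0],
  [0.03,0,0],
  [0.03,0,0],
  [0,0,0],
  [0,0,0],
  [0,0,0],
  [0,0,0],
  [0,0,0],
  [0,0,0],
  [0,0,0],
  [0,0,0],
  [0,0,0],
], twist=[0,0,0,0,0,0,0,0,0,0,0,0])

```text
time: 10.15
ee_pos: [0.4805, -0.1975, 0.1503]
tool_rot: [3.141, -0.0, 0.343]
force: [0.2, -1.0, -4.3]
opening: 0.643
finger_force: 45.5
```

```bash
python3 q.py
```

```text
10.5 [ 0.4806 -0.1973  0.1501] [-3.142  0.     0.343] Ty,tau5,Fz [-0.0481 -0.0269 -4.4781] sd [3.750e-02 2.000e-04 5.333e-01] 0.6423259353670753
```

The torque flips by about 0.09 N·m, close to what a ball changing ends would give. As a control, I'll make the same trip slowly, so a ball should stay put.

send_rows([
  [-0.003,0,0],
  [-0.006,0,0],
  [-0.009,0,0],
  [-0.009,0,0],
  [-0.009,0,0],
  [-0.009,0,0],
  [-0.009,0,0],
  [-0.009,0,0],
  [-0.009,0,0],
  [-0.009,0,0],
  [-0.006,0,0],
  [-0.003,0,0],
], twist=[0,0,0,0,0,0,0,0,0,0,0,0])

```text
time: 11.55
ee_pos: [0.395, -0.228, 0.1503]
tool_rot: [3.141, -0.0, 0.342]
force: [0.1, 0.3, -3.9]
opening: 0.646
finger_force: 45.5
```

send_rows([
  [0,0,0],
  [0,0,0],
  [0,0,0],
  [0,0,0],
  [0,0,0],
  [0,0,0],
], twist=[0,0,0,0,0,0])

```text
time: 12.05
ee_pos: [0.3961, -0.2274, 0.1501]
tool_rot: [-3.141, 0.0, 0.344]
force: [0.0, 0.4, -4.7]
opening: 0.642
finger_force: 45.5
```

```bash
python3 q.py
```

```text
12.4 [ 0.3959 -0.2276  0.1502] [ 3.142 -0.     0.343] Ty,tau5,Fz [-0.0622 -0.0229 -4.7324] sd [1.810e-02 4.000e-04 4.449e-01] 0.6415174653951675
```

In the same pose, a slow trip leaves the torque at −0.06 N·m and a fast one gives +0.04 N·m. So the ball is in this case and has already run both ways. The other two haven't been touched, so I'll carry this one straight to the mat.

send_rows([
  [0.014,-0.006,0],
  [0.024,-0.0105,0],
  [0.0295,-0.013,0],
  [0.0325,-0.0145,0],
  [0.0325,-0.0145,0],
  [0.0325,-0.0145,0],
  [0.0325,-0.0145,0],
  [0.0325,-0.0145,0],
  [0.0325,-0.0145,0],
  [0.03,-0.013,0],
  [0.024,-0.011,0],
  [0.012,-0.005,0],
], twist=[0,0,0,0,0,0,0,0,0,0,0,0])

```text
time: 13.45
ee_pos: [0.6579, 0.023, 0.1489]
tool_rot: [-3.14, 0.0, 0.346]
force: [-0.1, -0.9, -4.8]
opening: 0.646
finger_force: 45.5
```

send_rows([
  [0,0,0.003],
  [0,0,0.006],
  [0,0,0.007],
  [0,0,0.006],
  [0,0,0.003],
  [0,0,0],
  [0,0,0],
  [0,0,0],
  [0,0,0],
  [0,0,0],
  [0,0,0],
  [0,0,0],
], twist=[0,0,0,0,0,0,0,0,0,0,0,0])

```text
time: 14.45
ee_pos: [0.6563, 0.02, 0.1254]
tool_rot: [3.142, -0.0, 0.343]
force: [-0.1, 0.2, -3.6]
opening: 0.642
finger_force: 45.5
```

```bash
python3 - <<'E'
from plant import sensors, snapshot
import cv2
a=snapshot("scene")["frame"]
cv2.imwrite("pics/scene1.png",a[:,:,::-1])
s=sensors.sense(); print(s["time"],s["ee_pos"],s["tool_rot"],s["qd"],s["finger_force"])
E
```

```text
14.5 [0.65633819 0.01998903 0.12532654] [ 3.14150502e+00 -2.32964397e-04  3.43192383e-01] [-0.00011723  0.00130166  0.00191861  0.00086153  0.00181183 -0.00116022] 45.495851933956146
```

View pics/scene1.png

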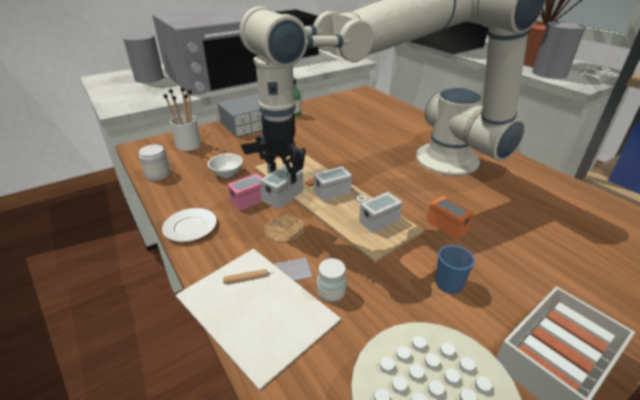

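The case, at (283,185), hangs upright over the mat at (285,228). The other two cases and everything else are where they were.

```bash
python3 -c "
from plant import order
print(order.sign_off())"
```

```text
the job is handed in; nothing more can be done
None
```

I found the rattling case, the right-hand one on the board, and handed the job in at about 14.5 s with it held upright and still about 10 cm above the cork mat; the other two cases were never touched, and no verdict came back.

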